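# Chock a carburettor jig and hold its sprung cover down

### The arm

A 6-joint arm with a two-finger parallel gripper is mounted at the origin on the work surface. World frame = base frame: x ahead of the robot, y to its left, z up, the work surface at z = 0. Lengths are in m, angles in rad, forces in N, time in s.
With the tool pointing down it reaches from about 0.25 to 0.725 m from the base axis. Payload 4 kg.
Tool frame: the origin (TCP) lies midway between the tips of the shut fingers; the grasp point (between the pads) lies 19 mm behind it; z points along the fingers, y is the direction in which the jaws open and shut (so a half turn about z gives the same grasp; the last joint's range is limited). The gripper opens to 85 mm and grips with 20 to 120 N. Pads are 22 mm wide; open, the fingers measure 114 mm over their backs; the gripper's body (76 mm by 85 mm) begins 54 mm behind the grasp point. The pads swing forward as they close: fully open they stand 13 mm farther back than shut.
Start: joints at [-1.332, 0.241, 0.005, 1.335, 0, 1.571], TCP at [0.118, -0.486, 0.209] pointing down, gripper open.
Joint ranges: [-2.72, 2.72], [-1.05, 1.87], [-1.09, 1.28], [-1.99, 2.15], [-1.42, 1.44], [-3.14, 3.14]. Speed limits (rad/s): [2.79, 2.79, 3.14, 3.14, 3.14, 3.14].

### API

Orientations are given as a unit quaternion [x, y, z, w].
In Python, from workcell import get_obs, camera, camera_model, job_done, masks_of gives the robot as it stands.
- The arm moves only by the tool jog_arm, never from a script. Its argument "deltas" is a list that holds one entry, the list of rows, each a list of 7 numbers: the shift along the tool's x, y, z in mm, then the turn, a rotation vector about the tool's x, y, z in degrees, then the finger opening in mm, from 0 to 85.4. A call has 1 to 5 rows; each row shifts and turns the pose as measured when the row begins, along the tool's axes as they then stand; what a row does not reach is not made up. A row lasts 1/10 s, in which the tool goes at most 50 mm and 8.59 degrees, less where a joint would pass 70% of its speed; a pose out of reach is approached as far as the arm can. A call with a gripper value outside its range is refused whole. The fingers move at their own pace and stop on an object; the grip force is fixed at half the most. Time passes only in rows, so rows that do not move let the fingers close. It gives the time, the measured TCP pose, the force and the opening at its end, in the units of the state.
- get_obs(): the state, without advancing time (a new reading comes with each control period).
- camera(name): name is "side" or "top" or "wrist"; returns the picture (420x560x3 uint8, red, green, blue); there is no depth.
- camera_model(name): a dict with "fovy" (degrees; the focal length in pixels is half the picture's height over the tangent of half this angle, whatever the lens; pixels are square), "cx", "cy" (the principal point, pixels), "k1" (the pictures are not rectified: a ray, as slopes to the right and down, at radius r is drawn at 1 + k1 r^2 times it, then the intrinsics apply), "pose" (4x4, takes a point from camera to world coordinates); the wrist camera has in their place "T_tool_cam" (4x4, takes a point from camera to tool coordinates, whose origin is the TCP and whose axes are the flange's). Camera axes: x right, y down, z forward; pixel columns grow to the right and rows downward; lengths in m; the calibration is good to about 2 mm. A picture is of the moment at which its call begins: read the wrist's pose just before it. camera_model takes no time and is no camera call.
- job_done(): hands the job in, once; it reports no verdict.
Trained networks look in the newest picture that a camera, given by its name, has taken for a name from the list of things; names that differ only in an ending like _2 or _b are one class to them, and where a whole thing is asked for, a point or a joint stands for the part that bears it (a point fixed in the world has none). Each returns a list of dicts, best first, with "conf" (0 to 1); they miss things now and then, are a little off and sometimes report something else, mostly with a low value. They report only what shows in the picture. A call takes as long as a camera call. They do not tell look-alikes from the thing itself.
- masks_of(target, camera): "pixels" (420x560 bool, what is visible of it) and "at" ([column, row] in pixels, amid what is visible of it).
The state is a dict: "clock": time; "joint_pos": joint angles; "joint_vel": joint speeds; "tau": joint torques, N m; "eef_pos": TCP position; "tool_rot": TCP orientation; "ft_force": force on the tool from outside, world axes, zero at the start; "ft_torque": the same for the moment, N m; "grip_width": finger opening in m.
Only numpy, scipy, OpenCV 4.12 (cv2) and the standard library are available. Lean on these libraries where they do the work, as an engineer would, in place of code of your own. Each camera call takes 0.05 s, during which the arm holds its last target. There are 200 camera calls.

### The job

Get the carburettor ready for its cover screws: first turn the vent tap's handle clockwise to half open (45 degrees), then slide the loose aluminium spacer down into whichever gap beside the carburettor is wide enough for it, so that it stands fully down on the base plate, central between cheek and stop, and let it go. Then press the round sprung cover down until it is flush on the carburettor and finish while still holding it pressed there; do not force the spacer against the thick stop, and leave the cardboard box, the black piston and the screwdriver alone.

Things in the scene. Friction and masses are not known exactly. Their poses are not given: they have to be found in the camera images.
- jig: Fixed dark steel base plate 240 x 200 x 15 mm (x -165 to 75, y -100 to 100 mm) with an aluminium carburettor, a 68 mm cylinder with an 80 mm flange, top 60 mm above the bench. Origin on the bench surface under the carburettor's centre, z up. Brass pipe and vent tap along -x. Yaw within 0.35 rad of 0.
- gap_a (a point): Middle of the place for the spacer on the jig's +y side, 52.5 mm from its centre, on the base plate's top 15 mm above the bench. The carburettor's cheek is 26 mm wide along jig x, 35 mm tall, its face at y = 42 mm; a stop block faces it. The gap, open above and at both ends, is 21 mm wide (42 to 63) if the thin stop is there, 10 mm if the thick one is.
- gap_b (a point): The same on the jig's -y side (cheek face at y = -42 mm, this point at y = -52.5 mm). One side has the thin stop and the 21 mm gap, the other the thick stop and the 10 mm gap; which is which varies.
- thin_stop: Fixed steel block 26 (jig x) x 10 (jig y) x 35 mm tall on the base plate, centred 68 mm from the jig's centre on its +y or -y side. Origin at the centre of its underside, axes as the jig's. The wide gap is between this block and the cheek.
- thick_stop: Fixed steel block 26 (jig x) x 32 (jig y) x 35 mm tall on the opposite side, also centred 68 mm from the jig's centre; its 10 mm gap is too narrow for the spacer. Origin at the centre of its underside.
- spacer: Loose aluminium slab 52 long (its x) x 16 thick (y) x 60 mm tall (z), 0.11 to 0.18 kg, standing on its 52 x 16 mm edge on the bench, yaw within 0.7 rad of 0. Origin: centre of its underside. In the gap its x lies along the jig's x, either way round; its ends stick out 13 mm past cheek and stop, so it can be held by its two ends, 52 mm apart.
- tap (a joint): Vent tap angle in rad: 0 shut (handle across the pipe, along jig y) to 1.571 open (along the pipe), growing clockwise seen from above; half open is 0.785. Starts 0 to 0.4; friction 0.12 N m, stays where left. The aluminium dial under the handle has dark marks at shut, half and open.
- tap_grip (a point): On the tap's vertical axis at the top of its handle, 78 mm above the bench, 110 mm from the carburettor's centre along jig -x. Handle: steel bar 52 long, 12 thick, 24 mm tall (54 to 78 mm above the bench); tap body and dial below reach 46 mm. x across the bar (along jig x when shut), y along it, turning with it.
- cover (a joint): How far the cover is pressed down, m: 0 = 10 mm proud on its spring, 0.010 = flush on the flange (hard stop). The spring takes about 4 N to start and 9 N when flush and lifts the cover again when let go; it slides only vertically.
- cover_top (a point): Centre of the flat top of the cover's raised middle. The cover is an aluminium disc 80 mm in diameter and 8 mm thick over the carburettor, with a flat raised boss 36 mm in diameter and 6 mm tall in its middle; this point is 84 mm above the bench at the start and 74 mm when flush.
- parts_box: Bystander: open cardboard box 100 x 80 x 55 mm on the bench, to be left alone. Origin at the centre of its underside.
- piston: Bystander: black piston with a wide round foot, 68 mm across and 50 mm tall, to be left alone. Origin at the centre of its underside.
- screwdriver: Bystander: screwdriver with a black handle lying on the bench, to be left alone.
Mind the look-alikes: they are no part of the job. Of the things shaped like the spacer, the aluminium one is meant.

How it is judged:
By the outcome, as a careful person would: the job done as asked, in the order asked, and still so for the second after the job is handed in, while the arm keeps its last pose, push and grip.
It also fails if it takes over 67 s, if anything falls off the work surface, if the arm or the gripper's body presses on something with over 40 N, if the wrist force passes 120 N, or if a joint passes its speed limit or range.

## Working session

There is one attempt and no reset: what is moved stays moved. The work goes in short steps, Python scripts to look and compute and a tool call to move; the robot and the scene stay as the last step left them, time stands still between calls to the robot, and variables do not carry over. Pictures are saved under pics/ and viewed, about 8 in all and at most 12, crops included, and the job is handed in when it is done.

Besides the shell and the picture viewer there is one more tool, called after "Call:" by a JSON object that holds its "name" and its "arguments". jog_arm: Moves the arm, as the interface text tells. Its arguments: {"type":"object","properties":{"deltas":{"type":"array"}},"required":["deltas"]}

```bash
mkdir -p pics; ls
cat > h.py <<'E'
import numpy as np, cv2
from workcell import *
from scipy.spatial.transform import Rotation as R
def model(n,obs=None):
    m=camera_model(n)
    if 'pose' in m: T=np.array(m['pose'])
    else:
        o=obs or get_obs(); W=np.eye(4); W[:3,:3]=R.from_quat(o['tool_rot']).as_matrix(); W[:3,3]=o['eef_pos']
        T=W@np.array(m['T_tool_cam'])
    f=210/np.tan(np.radians(m['fovy'])/2)
    return T,f,m['cx'],m['cy'],m['k1']
def proj(M,P):
    T,f,cx,cy,k=M; p=(np.atleast_2d(P)-T[:3,3])@T[:3,:3]; s=p[:,:2]/p[:,2:]
    s=s*(1+k*(s**2).sum(1,keepdims=True)); return s*f+[cx,cy]
def ray(M,uv,z):
    T,f,cx,cy,k=M; d=(np.atleast_2d(uv)-[cx,cy])/f; s=d.copy()
    for _ in range(20): s=d/(1+k*(s**2).sum(1,keepdims=True))
    v=np.c_[s,np.ones(len(s))]@T[:3,:3].T; return T[:3,3]+v*((z-T[2,3])/v[:,2:])
def save(n,im): cv2.imwrite('pics/'+n+'.png',im[:,:,::-1])
E
python3 - <<'E'
from h import *
a=camera('top');save('top0',a);b=camera('side');save('side0',b)
for n in('top','side'):
    m=model(n);print(n,m[0].round(3).tolist(),m[1:])
    for t in('spacer','jig','tap_grip','cover_top','thin_stop','thick_stop','piston','parts_box'):
        for r in masks_of(t,n):
            print(t,round(r['conf'],2),np.round(r['at']),r['pixels'].sum(), ray(m,r['at'],0)[0].round(3))
E
python3 -c "
import cv2,numpy as np
a=cv2.imread('pics/top0.png');cv2.imwrite('pics/t.png',cv2.resize(a,(800,600)))"
```

```text
pics
top [[-0.001, -0.993, 0.122, 0.427], [-1.0, 0.003, 0.015, 0.034], [-0.015, -0.122, -0.992, 1.323], [0.0, 0.0, 0.0, 1.0]] (np.float64(511.6059888358018), 287.77918760391395, 209.28248619113313, -0.016481569361348376)
spacer 0.79 [432. 262.] 261 [ 0.453 -0.317  0.   ]
spacer 0.47 [406. 258.] 248 [ 0.462 -0.249  0.   ]
jig 0.76 [297. 214.] 7043 [0.577 0.029 0.   ]
jig 0.33 [298. 193.] 848 [0.632 0.027 0.   ]
tap_grip 0.57 [298. 238.] 93 [0.514 0.028 0.   ]
thin_stop 0.64 [408. 259.] 272 [ 0.459 -0.256  0.   ]
thin_stop 0.56 [321. 193.] 51 [ 0.631 -0.034  0.   ]
thick_stop 0.65 [268. 194.] 155 [0.63  0.105 0.   ]
piston 0.6 [446. 185.] 504 [ 0.652 -0.359  0.   ]
parts_box 0.91 [393. 170.] 1495 [ 0.691 -0.222  0.   ]
parts_box 0.26 [269. 196.] 127 [0.624 0.104 0.   ]
side [[0.994, -0.057, 0.096, 0.466], [-0.11, -0.611, 0.784, -0.762], [0.014, -0.789, -0.614, 0.721], [0.0, 0.0, 0.0, 1.0]] (np.float64(379.9547339601365), 278.2195323495096, 211.75117917609037, -0.04086164822509853)
spacer 0.88 [248. 319.] 551 [ 0.466 -0.23   0.   ]
spacer 0.69 [243. 349.] 519 [ 0.453 -0.306  0.   ]
spacer 0.41 [300. 218.] 461 [ 0.642  0.118 -0.   ]
jig 0.73 [342. 301.] 1980 [ 0.692 -0.201  0.   ]
jig 0.7 [280. 238.] 4409 [0.57  0.039 0.   ]
tap_grip 0.45 [258. 225.] 80 [ 0.512  0.102 -0.   ]
cover_top 0.62 [300. 217.] 512 [0.64  0.127 0.   ]
thin_stop 0.61 [306. 245.] 105 [0.639 0.001 0.   ]
thick_stop 0.21 [285. 239.] 4442 [0.585 0.032 0.   ]
thick_stop 0.2 [251. 320.] 535 [ 0.474 -0.234  0.   ]
piston 0.82 [340. 362.] 891 [ 0.649 -0.357  0.   ]
parts_box 0.75 [343. 301.] 2033 [ 0.695 -0.203  0.   ]
```

View pics/t.png

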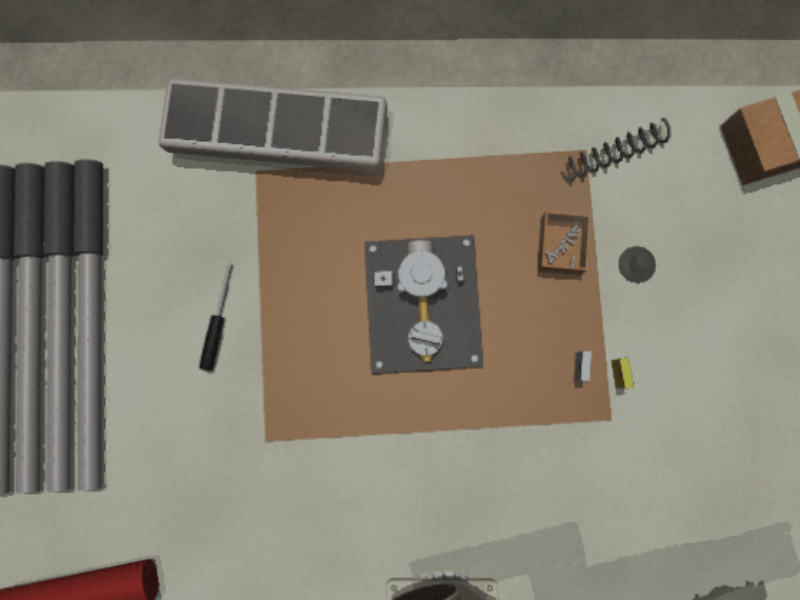

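View pics/side0.png

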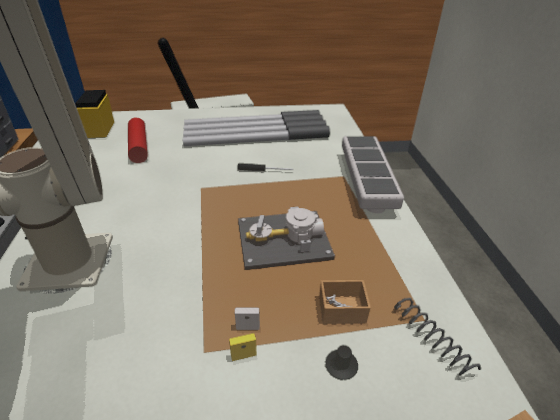

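The top view (800 px scale) shows the jig plate around (422,305). The thick stop is left (+y) at (383,278), and the thin stop is right (-y) at (460,273), so the gap is on -y. The tap is at (425,340), the aluminium spacer at (584,366), and its yellow look-alike at (624,372). The side view agrees.

Run:
```python
from h import *
a=cv2.imread('pics/top0.png')[:,:,::-1]; m=model('top')
hsv=cv2.cvtColor(a,cv2.COLOR_RGB2HSV)
d=((a.max(2)<95)&(hsv[:,:,1]<70)).astype(np.uint8); d[:160]=0;d[265:]=0;d[:,:250]=0;d[:,345:]=0
c=max(cv2.findContours(d,0,2)[0],key=cv2.contourArea)
q=cv2.approxPolyDP(cv2.convexHull(c),6,True)[:,0]; print(q.tolist())
P=ray(m,q.astype(float),.015);print(P.round(3).tolist())
w=ray(m,c[:,0].astype(float),.015)[:,:2]
r=cv2.minAreaRect((w*1000).astype(np.float32)); print(r)
# spacer top face: bright pixels
s=(hsv[:,:,1]<40)&(a.max(2)>150); s[:,:398]=0; s[:,418:]=0; s[:240]=0;s[275:]=0
c=max(cv2.findContours(s.astype(np.uint8),0,2)[0],key=cv2.contourArea)
w=ray(m,c[:,0].astype(float),.06)[:,:2];print(cv2.minAreaRect((w*1000).astype(np.float32)))
o=get_obs();print(o['clock'],o['eef_pos'],o['tool_rot'],R.from_quat(o['tool_rot']).as_matrix().round(3).tolist(),o['grip_width'])
print(np.round(camera_model('wrist')['T_tool_cam'],3).tolist(),camera_model('wrist')['fovy'])
```

```text
[[331, 165], [337, 256], [261, 261], [256, 170]]
[[0.703, -0.059, 0.015], [0.467, -0.072, 0.015], [0.455, 0.122, 0.015], [0.691, 0.136, 0.015]]
((579.7481079101562, 32.43574523925781), (239.50332641601562, 198.26686096191406), 3.447033405303955)
((466.717041015625, -246.616455078125), (13.579493522644043, 47.81279373168945), 84.19685363769531)
0.9 [ 0.11828584 -0.48581085  0.20851911] [9.92881948e-01 1.19102631e-01 1.99823947e-05 1.33056522e-05] [[0.972, 0.237, 0.0], [0.237, -0.972, -0.0], [0.0, 0.0, -1.0]] 0.08516424746048609
[[0.0, -0.951, -0.308, 0.079], [1.0, -0.0, 0.001, -0.0], [-0.001, -0.308, 0.951, -0.167], [0.0, 0.0, 0.0, 1.0]] 65.56351202163836
```

Call:
{"name": "jog_arm", "arguments": {"deltas": [[[36,-29,0,0,0,0,85],[36,-29,0,0,0,0,85],[36,-29,0,0,0,0,85],[36,-29,0,0,0,0,85],[36,-29,0,0,0,0,85]]]}}

```text
clock: 1.4
eef_pos: [0.2609, -0.3025, 0.2075]
tool_rot: [0.994, 0.113, 0.0, 0.002]
ft_force: [-0.5, 0.7, 0.2]
grip_width: 0.0849
```

Call:
{"name": "jog_arm", "arguments": {"deltas": [[[36,-29,0,0,0,0,85],[36,-29,0,0,0,0,85],[36,-29,0,0,0,0,85],[36,-29,0,0,0,0,85],[36,-29,0,0,0,0,85]]]}}

```text
clock: 1.9
eef_pos: [0.4088, -0.1131, 0.2089]
tool_rot: [0.994, 0.112, 0.003, 0.003]
ft_force: [0.9, -1.5, -0.2]
grip_width: 0.0849
```

Call:
{"name": "jog_arm", "arguments": {"deltas": [[[0,0,0,0,0,-8,85],[0,0,0,0,0,-8,85],[0,0,0,0,0,-8,85],[0,0,0,0,0,-8,85],[0,0,0,0,0,-8,85]]]}}

```text
clock: 2.4
eef_pos: [0.4135, -0.1055, 0.2091]
tool_rot: [0.886, 0.464, 0.003, 0.004]
ft_force: [-0.2, 0.3, -0.1]
grip_width: 0.0853
```

Call:
{"name": "jog_arm", "arguments": {"deltas": [[[42,1,0,0,0,0,85],[42,1,0,0,0,0,85],[42,1,0,0,0,0,85],[38,1,0,0,0,-8,85],[0,0,0,0,0,0,85]]]}}

```text
clock: 2.9
eef_pos: [0.5139, 0.0302, 0.2097]
tool_rot: [0.851, 0.526, 0.003, 0.006]
ft_force: [-0.9, -0.4, -0.4]
grip_width: 0.0851
```

```bash
cat >> h.py <<'E'
def J(jig,P):  # jig=(x,y,yaw); jig-frame points to world
    P=np.atleast_2d(np.array(P,float)); c,s=np.cos(jig[2]),np.sin(jig[2])
    return np.c_[jig[0]+c*P[:,0]-s*P[:,1],jig[1]+s*P[:,0]+c*P[:,1],P[:,2]]
def goto(p,yaw=None): # tool-frame shift mm to world point p; tool-z turn deg so tool y points at world angle yaw
    o=get_obs();Rm=R.from_quat(o['tool_rot']).as_matrix();d=Rm.T@(np.array(p)-o['eef_pos'])*1000
    y=np.degrees(np.arctan2(Rm[1,1],Rm[0,1])); t=None if yaw is None else round(-((yaw-y+90)%180-90),2)
    # levelling rotvec
    lev=np.degrees(Rm.T@np.cross(Rm[:,2],[0,0,-1]))
    print('shift',d.round(1),'turnz',t,'level',lev.round(2),'yaw_y',y.round(2),'pos',np.round(o['eef_pos'],4),'clk',round(o['clock'],2))
E
python3 - <<'E'
from h import *
o=get_obs();a=camera('wrist');m=model('wrist',o);save('w1',a)
jig=(.6247,.0351,.060)
pts=[(-.165,-.1,.015),(-.165,.1,.015),(.075,.1,.015),(.075,-.1,.015),(-.11,0,.078),(0,0,.084),(-.013,-.063,.05),(-.013,-.042,.05),(.013,-.063,.05),(-.11,0,.046)]
uv=proj(m,J(jig,pts)); print(uv.round(0).tolist())
b=a.copy()
for u in uv:
    if abs(u).max()<2000: cv2.circle(b,tuple(int(x) for x in u),3,(255,0,0),1)
save('w1b',cv2.resize(b,(800,600)))
goto((.515,.0285,.13),-24)
E
```

```text
[[284.0, 269.0], [191.0, 125.0], [396.0, -3.0], [467.0, 173.0], [283.0, 193.0], [391.0, 134.0], [393.0, 191.0], [385.0, 174.0], [417.0, 179.0], [282.0, 185.0]]
shift [ 1.1  1.3 79.7] turnz -2.77 level [0.7 0.1 0. ] yaw_y -26.77 pos [0.5125 0.0287 0.2097] clk 2.95
```

View pics/w1b.png

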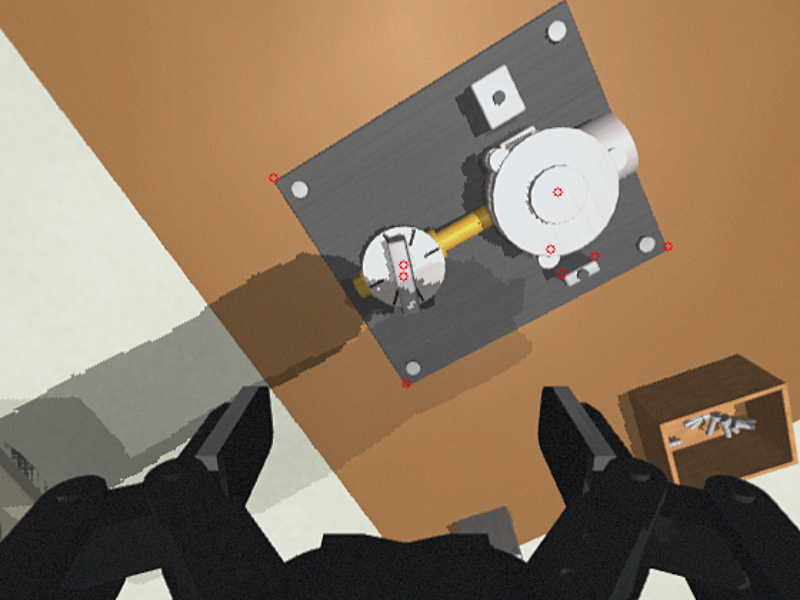

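The wrist view confirms the jig model: boss at (557,194) and plate corners at (276,181), (664,250) and (408,382), all within a few px of prediction. The handle runs from (393,238) to (411,308). I'll refine with it.

Run:
```python
from h import *
from scipy.optimize import least_squares
a=cv2.imread('pics/w1.png')[:,:,::-1]; m=model('wrist')
hsv=cv2.cvtColor(a,cv2.COLOR_RGB2HSV)
# plate edges: boundary of saturated(orange mat) vs not, nearest predicted edges
sat=(hsv[:,:,1]>85).astype(np.float32); sat=cv2.GaussianBlur(sat,(0,0),1)
def samples(j):
    out=[]
    L=[((-.165,-.1),(-.165,.1),(-1,0)),((-.165,.1),(.075,.1),(0,1)),((-.165,-.1),(.075,-.1),(0,-1)),((.075,-.1),(.075,-.03),(1,0))]
    for p,q,n in L:
        for t in np.linspace(.06,.94,40):
            b=np.array(p)*(1-t)+np.array(q)*t; ds=np.arange(-.010,.0101,.0005)
            W=[(b[0]+n[0]*d,b[1]+n[1]*d,.015) for d in ds]
            uv=proj(m,J(j,W)); 
            if uv.min()<3 or uv[:,0].max()>556 or uv[:,1].max()>262: continue
            v=cv2.remap(sat,uv[:,0].astype(np.float32).reshape(1,-1),uv[:,1].astype(np.float32).reshape(1,-1),1)[0]
            k=np.where((v[:-1]<.5)&(v[1:]>=.5))[0]
            if len(k)==1 : out.append((n,b,ds[k[0]]+.00025))
    return out
j=np.array((.6247,.0351,.060))
for it in range(6):
    s=samples(j)
    A=np.array([[n[0],n[1],-n[0]*b[1]+n[1]*b[0]] for n,b,d in s]);D=np.array([x[2] for x in s])
    w=np.abs(D-np.median(D))<.006
    x=np.linalg.lstsq(A[w],D[w],rcond=None)[0]; c,sn=np.cos(j[2]),np.sin(j[2])
    j=j+[c*x[0]-sn*x[1],sn*x[0]+c*x[1],x[2]]
r=D-A@x
print('jig',j.round(4),np.degrees(j[2]).round(2),len(s),'rms',r[w].std().round(5))
# boss
g=cv2.cvtColor(a,cv2.COLOR_RGB2GRAY)
print('boss at',ray(m,np.array([[557*.7,194*.7]]),.084).round(4),'tap',J(j,[(-.11,0,.078)]).round(4))
h=ray(m,np.array([[393,238],[411,303]])*.7,.078); d=h[0]-h[1];print('handle',h.round(4).tolist(),'across yaw',np.degrees(np.arctan2(d[1],d[0]))-90)
x0,y0=240,140; save('c1',cv2.resize(a[y0:y0+100,x0:x0+100],(600,600),interpolation=cv2.INTER_CUBIC))
goto(J(j,[(-.11,0,.085)])[0],-20)
```

```text
jig [0.622  0.0313 0.0573] 3.28 151 rms 0.00024
boss at [[0.6219 0.0322 0.084 ]] tap [[0.5122 0.025  0.078 ]]
handle [[0.5184, 0.0527, 0.078], [0.509, 0.0077, 0.078]] across yaw -11.827525952229578
shift [-3.200e+00 -1.000e-01  1.247e+02] turnz -6.77 level [0.7 0.1 0. ] yaw_y -26.77 pos [0.5125 0.0287 0.2097] clk 2.95
```

View pics/c1.png

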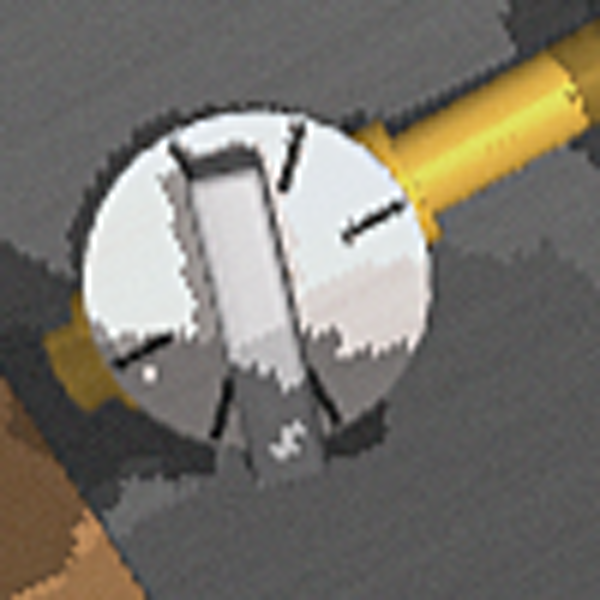

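Call:
{"name": "jog_arm", "arguments": {"deltas": [[[-3,0,20,0.7,0.1,-7,35],[0,0,40,0,0,-7,35],[0,0,30,0,0,0,35],[0,0,10,0,0,0,35],[0,0,0,0,0,0,35]]]}}

```text
clock: 3.45
eef_pos: [0.51, 0.0223, 0.1089]
tool_rot: [0.781, 0.625, -0.0, 0.001]
ft_force: [0.1, -0.2, 0.2]
grip_width: 0.0348
```

```bash
cat >> h.py <<'E'
jig=np.array((.622,.0313,.0573))
E
python3 - <<'E'
from h import *
goto(J(jig,[(-.11,0,.053)])[0],-12)
E
```

```text
shift [ 3.3  1.4 55.9] turnz -0.64 level [0.11 0.1  0.  ] yaw_y -12.64 pos [0.51   0.0223 0.1089] clk 3.45
```

Call:
{"name": "jog_arm", "arguments": {"deltas": [[[3,1.5,20,0,0,0,35],[0,0,25,0,0,0,35],[0,0,9,0,0,0,35],[0,0,0,0,0,0,35]]]}}

```text
clock: 3.85
eef_pos: [0.5161, 0.0228, 0.0601]
tool_rot: [0.782, 0.623, 0.004, 0.004]
ft_force: [-0.1, -0.5, 0.2]
grip_width: 0.0349
```

Run:
```python
from h import *
goto(J(jig,[(-.11,0,.053)])[0],-12);print(get_obs()['ft_force'])
```

```text
shift [ 1.2 -4.4  7.1] turnz -0.95 level [ 0.65 -0.01 -0.  ] yaw_y -12.95 pos [0.5161 0.0228 0.0601] clk 3.85
[-0.14323657 -0.46814247  0.20518382]
```

Call:
{"name": "jog_arm", "arguments": {"deltas": [[[1,-4,6,0.6,0,-1,35],[0,0,0,0,0,0,35],[0,0,0,0,0,0,10],[0,0,0,0,0,0,10],[0,0,0,0,0,0,10]]]}}

```text
clock: 4.35
eef_pos: [0.5158, 0.0247, 0.0587]
tool_rot: [0.777, 0.63, 0.003, 0.002]
ft_force: [-0.1, 0.1, -0.3]
grip_width: 0.0099
```

Call:
{"name": "jog_arm", "arguments": {"deltas": [[[0,0,0,0,0,0,10],[0,0,0,0,0,0,10]]]}}

```text
clock: 4.55
eef_pos: [0.5161, 0.0248, 0.0592]
tool_rot: [0.777, 0.63, 0.004, 0.003]
ft_force: [1.0, -0.3, -0.3]
grip_width: 0.0101
```

Run:
```python
from h import *
goto(J(jig,[(-.11,0,.053)])[0],-41.7);print(get_obs()['ft_force'],get_obs()['ft_torque'])
```

```text
shift [-0.6 -3.9  6.2] turnz 29.8 level [ 0.49 -0.13  0.  ] yaw_y -11.9 pos [0.5161 0.0248 0.0592] clk 4.55
[ 0.95468001 -0.31334245 -0.31037798] [-0.04762712  0.03252247  0.09393261]
```

Run:
```python
from h import *
print(get_obs()['grip_width']); a=camera('wrist');save('w2',cv2.resize(a[130:400,130:460],(800,655))[:600])
print(get_obs()['grip_width'],get_obs()['eef_pos'])
```

```text
0.01014470152123565
0.009963394688564874 [0.51607444 0.02481928 0.05918462]
```

View pics/w2.png

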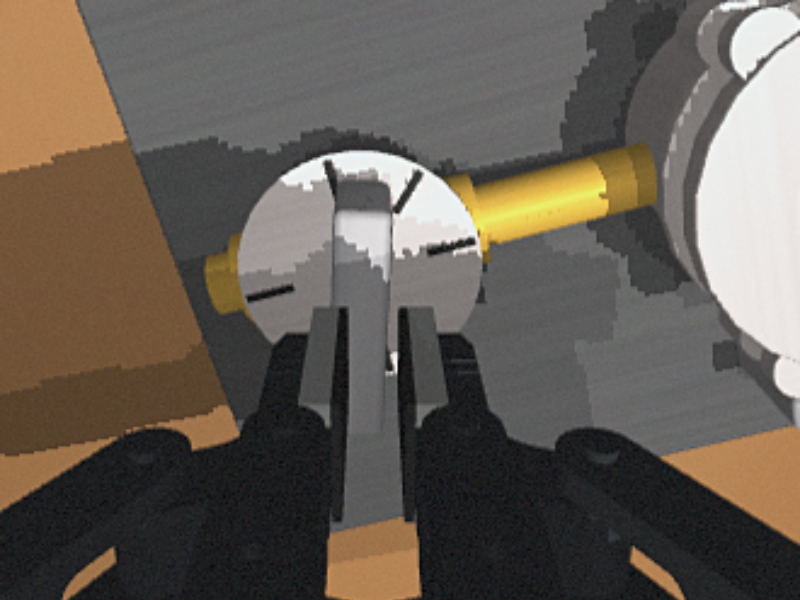

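The view shows the handle between the pads (x 345–388 between pad edges 347 and 400), but contact is ambiguous because I commanded 10 mm and it reads 10 mm. I'll close fully to test.

Call:
{"name": "jog_arm", "arguments": {"deltas": [[[0,0,0,0,0,0,0],[0,0,0,0,0,0,0],[0,0,0,0,0,0,0]]]}}

```text
clock: 4.9
eef_pos: [0.5159, 0.0248, 0.0591]
tool_rot: [0.777, 0.63, 0.003, 0.003]
ft_force: [0.1, 0.7, -0.1]
grip_width: -0.0002
```

Fully shut with nothing between, so the tips must still be above the handle, even though the stated TCP is below its top. I'll find the true tip height by a gentle touch.

Call:
{"name": "jog_arm", "arguments": {"deltas": [[[0,-2,3,0.5,0,0,0],[0,0,3,0,0,0,0],[0,0,3,0,0,0,0]]]}}

```text
clock: 5.2
eef_pos: [0.5143, 0.0253, 0.055]
tool_rot: [0.777, 0.63, 0.002, -0.0]
ft_force: [-10.3, 0.6, 31.0]
grip_width: -0.0002
```

Run:
```python
from h import *
goto(J(jig,[(-.11,0,.053)])[0],-12);print(get_obs()['ft_force'])
o=get_obs();a=camera('wrist');b=camera('side');save('w3',np.hstack([cv2.resize(a[130:330,180:380],(400,400)),cv2.resize(b[190:250,230:290],(400,400),interpolation=2)]))
```

```text
shift [-0.7 -2.1  2. ] turnz 0.1 level [ 0.08 -0.17 -0.  ] yaw_y -11.9 pos [0.5143 0.0253 0.055 ] clk 5.2
[-10.2504105    0.62467084  31.02855162]
```

View pics/w3.png

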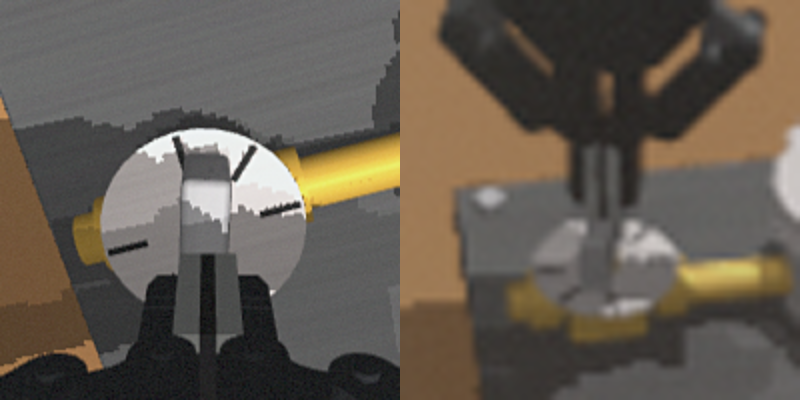

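Contact came at TCP z ≈ 0.0555 against a handle top at 0.078, so the real tips sit about 22 mm behind the reported TCP. The view shows the shut fingers centred on the handle. Next I back off, open, and go deeper.

Call:
{"name": "jog_arm", "arguments": {"deltas": [[[0,0,-8,0,0,0,0],[0,0,-4,0,0,0,32],[0,0,0,0,0,0,32],[0,0,0,0,0,0,32],[0,0,6,0,0,0,32]]]}}

```text
clock: 5.8
eef_pos: [0.5151, 0.0253, 0.0621]
tool_rot: [0.777, 0.63, 0.003, 0.0]
ft_force: [0.8, 0.3, 0.1]
grip_width: 0.0318
```

Call:
{"name": "jog_arm", "arguments": {"deltas": [[[0,0,10,0,0,0,32],[0,0,10,0,0,0,32],[0,0,4,0,0,0,32]]]}}

```text
clock: 6.1
eef_pos: [0.5136, 0.0253, 0.034]
tool_rot: [0.777, 0.63, 0.001, -0.001]
ft_force: [0.8, 0.4, 0.2]
grip_width: 0.0324
```

Run:
```python
from h import *
goto(J(jig,[(-.11,0,.035)])[0],-12);print(get_obs()['ft_force'])
```

```text
shift [-0.6 -1.3 -1. ] turnz 0.09 level [-0.   -0.16 -0.  ] yaw_y -11.91 pos [0.5136 0.0253 0.034 ] clk 6.1
[0.80746049 0.35838443 0.17201477]
```

Call:
{"name": "jog_arm", "arguments": {"deltas": [[[0,-0.7,0,0,0,0,32],[0,0,0,0,0,0,0],[0,0,0,0,0,0,0],[0,0,0,0,0,0,0],[0,0,0,0,0,0,0]]]}}

```text
clock: 6.6
eef_pos: [0.5129, 0.025, 0.0322]
tool_rot: [0.777, 0.63, 0.0, -0.001]
ft_force: [1.1, -0.1, -2.8]
grip_width: 0.0104
```

Run:
```python
from h import *
goto(J(jig,[(-.11,0,.035)])[0],3.28-45);o=get_obs();print(o['ft_force'],o['ft_torque'],o['joint_pos'])
```

```text
shift [-0.1 -0.7 -2.8] turnz 29.76 level [-0.06 -0.09  0.  ] yaw_y -11.96 pos [0.5129 0.025  0.0322] clk 6.6
[ 1.07943364 -0.07063934 -2.79654845] [-0.07431759 -0.21422526 -0.05286248] [ 4.74816797e-02  4.14507292e-01 -2.41231324e-01  9.15684607e-01
  1.77575621e-03  1.82693877e+00]
```

Call:
{"name": "jog_arm", "arguments": {"deltas": [[[0,0,0,0,0,6,0],[0,0,0,0,0,6,0],[0,0,0,0,0,6,0],[0,0,0,0,0,6,0],[0,0,0,0,0,3,0]]]}}

```text
clock: 7.1
eef_pos: [0.5118, 0.0255, 0.0322]
tool_rot: [0.906, 0.424, -0.0, -0.002]
ft_force: [1.5, -0.2, -2.8]
grip_width: 0.0108
```

Run:
```python
from h import *
goto(J(jig,[(-.11,0,.035)])[0],3.28-45);o=get_obs();print(o['ft_force'],o['ft_torque'])
```

```text
shift [-0.2  0.6 -2.8] turnz 1.85 level [-0.19 -0.03  0.  ] yaw_y -39.87 pos [0.5118 0.0255 0.0322] clk 7.1
[ 1.54783562 -0.17959649 -2.83076173] [-0.07454277 -0.32341808  0.17424974]
```

Call:
{"name": "jog_arm", "arguments": {"deltas": [[[0,0,0,0,0,2.3,0],[0,0,0,0,0,0,0],[0,0,0,0,0,0,0]]]}}

```text
clock: 7.4
eef_pos: [0.5118, 0.0256, 0.0322]
tool_rot: [0.914, 0.405, -0.0, -0.002]
ft_force: [0.5, -1.1, -3.3]
grip_width: 0.0105
```

Run:
```python
from h import *
goto(J(jig,[(-.11,0,.035)])[0],3.28-45);o=get_obs();print(o['ft_force'],o['ft_torque'])
```

```text
shift [-0.2  0.7 -2.8] turnz -0.49 level [-0.19 -0.03  0.  ] yaw_y -42.21 pos [0.5118 0.0256 0.0322] clk 7.4
[ 0.47739853 -1.08018044 -3.27101272] [-0.10318894 -0.3022989  -0.11578556]
```

Call:
{"name": "jog_arm", "arguments": {"deltas": [[[0,0,0,0,0,0,35],[0,0,0,0,0,0,35],[0,0,0,0,0,0,35],[0,0,-20,0,0,0,35],[0,0,-45,0,0,0,35]]]}}

```text
clock: 7.9
eef_pos: [0.506, 0.0256, 0.0935]
tool_rot: [0.914, 0.406, -0.007, -0.005]
ft_force: [0.0, -0.4, -0.3]
grip_width: 0.035
```

Call:
{"name": "jog_arm", "arguments": {"deltas": [[[0,0,-45,0,0,0,35],[0,0,-45,0,0,0,60],[0,0,-10,0,0,0,80],[0,0,0,0,0,0,80]]]}}

```text
clock: 8.3
eef_pos: [0.5098, 0.0257, 0.2034]
tool_rot: [0.914, 0.407, -0.002, -0.003]
ft_force: [-0.8, 0.1, 0.3]
grip_width: 0.077
```

Run:
```python
from h import *
o=get_obs();a=camera('wrist');m=model('wrist',o);save('w4raw',a)
c=proj(m,J(jig,[(-.11,0,.07)]))[0].astype(int);print(c)
b=a.copy()
# predicted handle top outline at 45 deg (red), for check
t=np.radians(45);u=np.array([np.sin(t),np.cos(t)]);v=np.array([u[1],-u[0]])
q=[(-.11+s*.026*u[0]+w*.006*v[0],s*.026*u[1]+w*.006*v[1],.078) for s,w in((1,1),(1,-1),(-1,-1),(-1,1))]
x0,y0=c[0]-55,c[1]-55
b=cv2.resize(b[y0:y0+110,x0:x0+110],(600,600),interpolation=2)
cv2.polylines(b,[((proj(m,J(jig,q))-[x0,y0])*600/110).astype(int)],True,(255,0,0),1)
save('w4',b); goto((.467,-.247,.16),84)
```

```text
[286 190]
shift [-231.1  151.1   42.1] turnz 53.98 level [-0.45  0.1   0.  ] yaw_y -42.02 pos [0.5097 0.0256 0.2029] clk 8.35
```

View pics/w4.png

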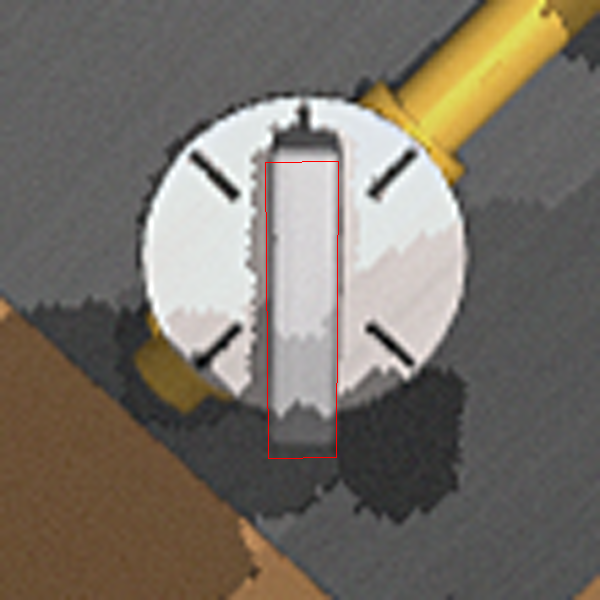

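The handle now lies on the half mark, matching the red 45° outline within about 1°, so the tap is done. Next I move over the spacer.

Call:
{"name": "jog_arm", "arguments": {"deltas": [[[-38,25,0,0,0,0,85],[-38,25,0,0,0,0,85],[-38,25,0,0,0,0,85],[-38,25,0,0,0,0,85],[-38,25,0,0,0,0,85]]]}}

```text
clock: 8.85
eef_pos: [0.4724, -0.1985, 0.1922]
tool_rot: [0.91, 0.414, -0.007, -0.009]
ft_force: [1.9, 0.1, -0.1]
grip_width: 0.0849
```

Call:
{"name": "jog_arm", "arguments": {"deltas": [[[-25,16,0,0,0,-8,85],[0,0,0,0,0,-8,85],[0,0,0,0,0,-8,85],[0,0,0,0,0,-8,85],[0,0,0,0,0,-4,85]]]}}

```text
clock: 9.35
eef_pos: [0.459, -0.2336, 0.1787]
tool_rot: [0.733, 0.68, -0.008, -0.02]
ft_force: [0.7, -0.1, -0.2]
grip_width: 0.0851
```

Run:
```python
from h import *
o=get_obs();a=camera('wrist');m=model('wrist',o);save('w5',a)
rs=masks_of('spacer','wrist')
for r in rs: print(r['conf'],r['at'],r['pixels'].sum(),a[r['pixels']].mean(0).round())
goto((.467,-.247,.12),-6); print(get_obs()['joint_pos'])
```

```text
0.6 [298.5, 206.3] 1583 [83. 80. 79.]
0.33 [515.3, 167.7] 9150 [110.  85.  61.]
shift [-13.9  11.6  58. ] turnz 1.43 level [-2.41 -0.88  0.  ] yaw_y -4.57 pos [ 0.4589 -0.2334  0.1787] clk 9.45
[-0.46930998  0.32220601  0.03635031  1.32964666 -0.00169845  1.18152239]
```

View pics/w5.png

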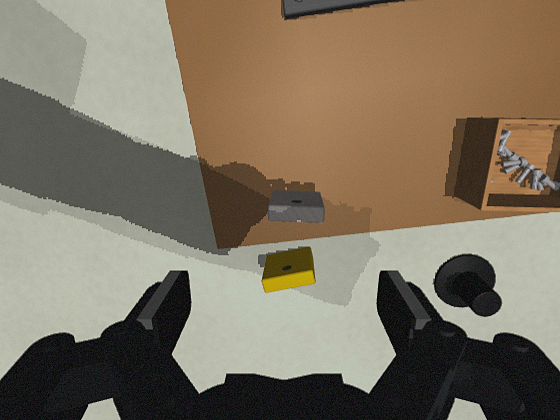

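The spacer's lit top face is at x 268–324, rows 206–221; the darker face above it is its +y side. The yellow look-alike is below at (288,270). I'll measure the top face.

Run:
```python
from h import *
a=cv2.imread('pics/w5.png')[:,:,::-1]; m=model('wrist')
hsv=cv2.cvtColor(a,cv2.COLOR_RGB2HSV)
print(a[184:228:2,[275,297,318]].mean(2).round().astype(int).T.tolist()); print(hsv[184:228:2,[275,297,318],1].T.tolist())
t=((hsv[:,:,1]<45)).astype(np.uint8);t[:180]=0;t[226:]=0;t[:,:255]=0;t[:,335:]=0
for lo,hi,z,name in((85,255,.06,'top'),(0,255,None,'all')):
    k=t*((a.mean(2)>=lo)).astype(np.uint8)
    k=cv2.morphologyEx(k,cv2.MORPH_OPEN,np.ones((3,3)))
    c=max(cv2.findContours(k,0,1)[0],key=cv2.contourArea);print(name,cv2.boundingRect(c),cv2.contourArea(c))
    if z:
        w=ray(m,c[:,0].astype(float),z)[:,:2]*1000;r=cv2.minAreaRect(w.astype(np.float32));print(r)
```

```text
[[71, 71, 72, 74, 64, 69, 67, 73, 66, 66, 67, 109, 120, 99, 95, 92, 86, 90, 88, 97, 91, 93], [70, 72, 71, 70, 63, 67, 68, 67, 38, 33, 64, 79, 97, 96, 96, 96, 87, 87, 164, 112, 96, 94], [120, 121, 123, 120, 76, 66, 63, 67, 62, 60, 65, 67, 94, 95, 97, 99, 96, 91, 92, 92, 98, 96]]
[[115, 112, 122, 36, 4, 4, 15, 10, 18, 0, 22, 7, 14, 17, 8, 11, 12, 14, 14, 129, 137, 128], [110, 115, 110, 108, 12, 15, 0, 11, 32, 50, 15, 13, 5, 18, 8, 10, 22, 22, 9, 86, 131, 122], [118, 121, 116, 125, 34, 8, 27, 22, 8, 8, 11, 11, 18, 11, 8, 8, 10, 8, 16, 59, 131, 124]]
top (269, 205, 54, 17) 705.5
((464.42083740234375, -248.7183380126953), (14.682576179504395, 49.3092155456543), 84.18971252441406)
all (268, 191, 56, 31) 1531.0
```

Call:
{"name": "jog_arm", "arguments": {"deltas": [[[-14,9,10,-2.4,-0.9,1.2,85],[0,0,20,0,0,0,85],[0,0,20,0,0,0,85],[0,0,0,0,0,0,85]]]}}

```text
clock: 9.85
eef_pos: [0.4645, -0.2466, 0.1221]
tool_rot: [0.744, 0.668, -0.001, -0.002]
ft_force: [-1.3, 1.6, 0.4]
grip_width: 0.0847
```

Run:
```python
from h import *
goto((.4644,-.2487,.014),-5.8)
```

```text
shift [ -2.2   0.6 108.1] turnz -0.41 level [-0.27 -0.08  0.  ] yaw_y -6.21 pos [ 0.4645 -0.2466  0.1221] clk 9.85
```

Call:
{"name": "jog_arm", "arguments": {"deltas": [[[-2,0.5,25,-0.3,0,-0.4,85],[0,0,25,0,0,0,85],[0,0,25,0,0,0,85],[0,0,20,0,0,0,85],[0,0,6,0,0,0,85]]]}}

```text
clock: 10.35
eef_pos: [0.4661, -0.2484, 0.0198]
tool_rot: [0.744, 0.669, 0.001, 0.001]
ft_force: [-1.4, 0.4, 0.0]
grip_width: 0.0854
```

Run:
```python
from h import *
goto((.4644,-.2487,.014),-5.8);print(get_obs()['ft_force'])
```

```text
shift [-0.5 -1.7  5.8] turnz -0.27 level [ 0.15 -0.05  0.  ] yaw_y -6.07 pos [ 0.4661 -0.2484  0.0198] clk 10.35
[-1.38754148  0.44070084  0.00139987]
```

Call:
{"name": "jog_arm", "arguments": {"deltas": [[[-0.5,-1.7,6,0,0,0,85],[0,0,0,0,0,0,60],[0,0,0,0,0,0,40],[0,0,0,0,0,0,40],[0,0,0,0,0,0,40]]]}}

```text
clock: 10.85
eef_pos: [0.4664, -0.2496, 0.0166]
tool_rot: [0.744, 0.668, 0.002, 0.003]
ft_force: [-0.1, 0.3, -1.0]
grip_width: 0.0506
```

Run:
```python
from h import *
goto((.4644,-.2487,.014),-5.8);print(get_obs()['ft_force'],get_obs()['grip_width'])
a=camera('wrist');save('w6',a)
```

```text
shift [ 0.7 -2.1  2.6] turnz -0.34 level [ 0.37  0.04 -0.  ] yaw_y -6.14 pos [ 0.4664 -0.2496  0.0166] clk 10.85
[-0.05924701  0.30504658 -1.04171632] 0.05062233203811628
```

View pics/w6.png

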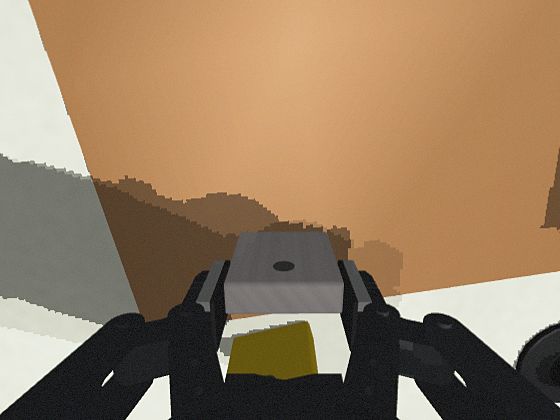

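Call:
{"name": "jog_arm", "arguments": {"deltas": [[[0,0,-5,0,0,0,40],[0,0,-20,0,0,0,40],[0,0,-30,0,0,0,40],[0,0,-30,0,0,0,40],[0,0,0,0,0,0,40]]]}}

```text
clock: 11.4
eef_pos: [0.4648, -0.249, 0.1049]
tool_rot: [0.744, 0.668, 0.001, 0.001]
ft_force: [1.8, -0.6, -0.2]
grip_width: 0.0506
```

Run:
```python
from h import *
a=cv2.imread('pics/w6.png').mean(2)
print(a[225:325:2,250:262].mean(1).round().astype(int).tolist()); print(a[225:325:2,305:318].mean(1).round().astype(int).tolist())
t=J(jig,[(0,-.0525,.11)])[0];print(t,get_obs()['grip_width'],get_obs()['ft_force']); goto(t,3.28)
```

```text
[91, 90, 91, 82, 88, 86, 86, 86, 85, 84, 85, 84, 85, 84, 85, 86, 84, 85, 85, 86, 84, 85, 85, 85, 85, 87, 85, 87, 88, 102, 113, 119, 120, 119, 119, 120, 120, 119, 119, 118, 118, 117, 117, 118, 110, 122, 208, 210, 210, 210]
[104, 85, 70, 75, 88, 86, 85, 85, 85, 84, 85, 85, 85, 85, 85, 86, 86, 86, 86, 85, 85, 85, 86, 84, 85, 85, 85, 84, 91, 103, 114, 121, 122, 122, 122, 122, 122, 121, 121, 121, 118, 119, 118, 116, 169, 216, 214, 215, 195, 170]
[ 0.6250066  -0.02111384  0.11      ] 0.050578867457563334 [ 1.79648718 -0.56845193 -0.21711416]
shift [243.7 134.9  -4.4] turnz -9.42 level [ 0.22 -0.02  0.  ] yaw_y -6.14 pos [ 0.4648 -0.249   0.1049] clk 11.4
```

Call:
{"name": "jog_arm", "arguments": {"deltas": [[[40,22,0,0,0,0,40],[40,22,0,0,0,0,40],[40,22,0,0,0,0,40],[40,22,0,0,0,0,40],[40,22,0,0,0,0,40]]]}}

```text
clock: 11.9
eef_pos: [0.597, -0.0635, 0.1052]
tool_rot: [0.749, 0.663, 0.0, 0.002]
ft_force: [-0.4, -0.9, -1.4]
grip_width: 0.0506
```

Call:
{"name": "jog_arm", "arguments": {"deltas": [[[25,14,0,0,0,-5,40],[0,0,0,0,0,-4.5,40],[0,0,0,0,0,0,40],[0,0,0,0,0,0,40]]]}}

```text
clock: 12.3
eef_pos: [0.6162, -0.0317, 0.1013]
tool_rot: [0.686, 0.727, -0.0, 0.001]
ft_force: [0.1, -0.7, -1.5]
grip_width: 0.0505
```

Run:
```python
from h import *
m=camera_model('wrist');f=210/np.tan(np.radians(m['fovy'])/2)
M=(np.array(m['T_tool_cam']),f,m['cx'],m['cy'],m['k1'])
print('top-face edges in tool',(ray(M,[[284,283.5],[284,314]],-.0434)*1000).round(1).tolist())
t=J(jig,[(0,-.0525,.11)])[0];print(get_obs()['grip_width'],get_obs()['ft_force']); goto(t,3.28)
a=camera('wrist');save('w7',a)
```

```text
top-face edges in tool [[5.5, 0.8, -43.4], [-9.9, 0.8, -43.4]]
0.050499002509197546 [ 0.10653672 -0.69462905 -1.46141845]
shift [10.1  9.5 -8.7] turnz 0.02 level [0.02 0.06 0.  ] yaw_y 3.3 pos [ 0.6162 -0.0317  0.1013] clk 12.3
```

View pics/w7.png

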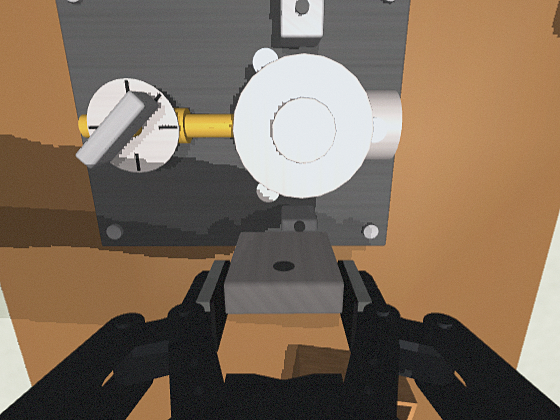

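The tap is still at half. The spacer is held level just short of the thin stop, whose top is at (300,222). I'll refit the jig in this view so that spacer and gap are compared under the same camera bias.

```bash
cat >> h.py <<'E'
def fitjig(a,m,j,rowmax,side=None):
    hsv=cv2.cvtColor(a,cv2.COLOR_RGB2HSV)
    sat=cv2.GaussianBlur((hsv[:,:,1]>85).astype(np.float32),(0,0),1)
    L=[((-.165,-.1),(-.165,.1),(-1,0)),((-.165,.1),(.075,.1),(0,1)),((-.165,-.1),(.075,-.1),(0,-1)),((.075,-.1),(.075,.1),(1,0))]
    for it in range(6):
        s=[]
        for p,q,n in L:
            for t in np.linspace(.04,.96,60):
                b=np.array(p)*(1-t)+np.array(q)*t; ds=np.arange(-.010,.0101,.0005)
                uv=proj(m,J(j,[(b[0]+n[0]*d,b[1]+n[1]*d,.015) for d in ds])).astype(np.float32)
                if uv.min()<3 or uv[:,0].max()>556 or uv[:,1].max()>rowmax: continue
                v=cv2.remap(sat,uv[:,:1].T.copy(),uv[:,1:].T.copy(),1)[0]
                k=np.where((v[:-1]<.5)&(v[1:]>=.5))[0]
                if len(k)==1: s.append((n,b,ds[k[0]]+.00025))
        A=np.array([[n[0],n[1],-n[0]*b[1]+n[1]*b[0]] for n,b,d in s]);D=np.array([x[2] for x in s])
        w=np.abs(D-np.median(D))<.006
        x=np.linalg.lstsq(A[w],D[w],rcond=None)[0]; c,sn=np.cos(j[2]),np.sin(j[2])
        j=j+[c*x[0]-sn*x[1],sn*x[0]+c*x[1],x[2]]
    r=(D-A@x)[w]; print('jig',np.round(j,4),'deg',np.degrees(j[2]).round(2),len(r),'rms mm',(r.std()*1000).round(2),[sum(1 for q in s if q[0]==n) for _,_,n in L])
    return j
E
python3 - <<'E'
from h import *
a=cv2.imread('pics/w7.png')[:,:,::-1].copy();m=model('wrist')
j=fitjig(a,m,jig,250)
g=cv2.cvtColor(a,cv2.COLOR_RGB2GRAY)
c=cv2.HoughCircles(cv2.GaussianBlur(g,(0,0),1),cv2.HOUGH_GRADIENT_ALT,1.5,10,param1=80,param2=.7,minRadius=25,maxRadius=80)
if c is not None:
    for q in c[0]: print(q,ray(m,[q[:2]],.084).round(4),ray(m,[q[:2]],.078).round(4))
print('jig pred boss',J(j,[(0,0,.084)]).round(4))
b=a.copy()
for jj,col in((jig,(255,0,0)),(j,(0,255,0))):
    P=[(sx*.013,y,.05) for sx,y in((-1,-.063),(1,-.063),(1,-.073),(-1,-.073))]
    cv2.polylines(b,[((proj(m,J(jj,P))-[250,190])*8).astype(int)],True,col) if 0 else None
crop=cv2.resize(b[190:245,250:350],(800,440),interpolation=2)
for jj,col in((jig,(255,0,0)),(j,(0,255,0))):
    P=[(sx*.013,y,.05) for sx,y in((-1,-.063),(1,-.063),(1,-.073),(-1,-.073))]
    cv2.polylines(crop,[((proj(m,J(jj,P))-[250,190]+.5)*8).astype(int)],True,col)
save('w7c',crop)
E
```

```text
jig [0.6237 0.0314 0.0586] deg 3.36 104 rms mm 0.94 [54, 0, 0, 56]
[303.      130.5      71.60609] [[0.6234 0.0337 0.084 ]] [[0.6238 0.0332 0.078 ]]
[303.     130.5     32.3858] [[0.6234 0.0337 0.084 ]] [[0.6238 0.0332 0.078 ]]
[135.       127.5       47.102585] [[0.5311 0.03   0.084 ]] [[0.5284 0.0294 0.078 ]]
jig pred boss [[0.6237 0.0314 0.084 ]]
```

View pics/w7c.png

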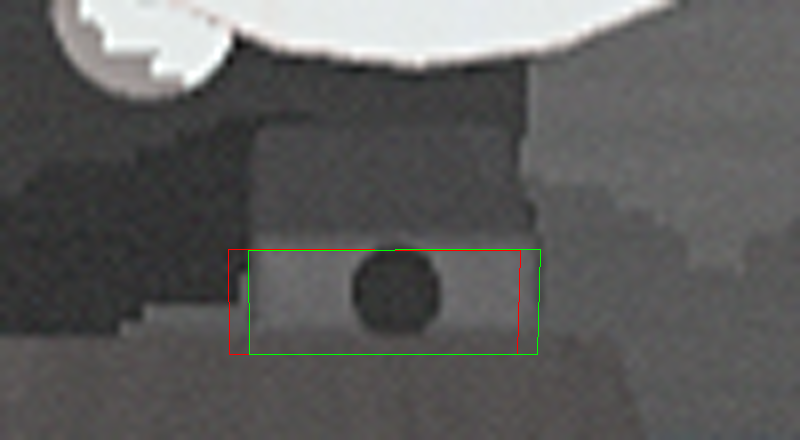

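Run:
```python
from h import *
m=camera_model('wrist');f=210/np.tan(np.radians(m['fovy'])/2)
M=(np.array(m['T_tool_cam']),f,m['cx'],m['cy'],m['k1'])
for fn in('w6','w7'):
    a=cv2.imread(f'pics/{fn}.png').astype(float);g=cv2.GaussianBlur(a.mean(2),(0,0),1);s=a[:,:,0]-a[:,:,2]
    print(fn,'bottom col275-300 b-r',s[222:244,275:300].mean(1).round().astype(int).tolist())
    print(' top L-R at row 300',s[300,215:235].round().astype(int).tolist(),g[300,215:235].round().astype(int).tolist(),g[300,332:350].round().astype(int).tolist())
for r in (231,232,233,234): print(r,(ray(M,[[284,r]],.0166)*1000).round(1).tolist())
print((ray(M,[[225,313],[342.5,313],[229,284],[337.5,284]],-.0434)*1000).round(1).tolist())
print((ray(M,[[238,233],[328,233]],.0166)*1000).round(1).tolist())
```

```text
w6 bottom col275-300 b-r [-61, -50, -43, -42, -42, -43, -43, -44, -46, -31, -7, -1, -3, -4, -3, -4, -3, -4, -3, -4, -4, -4]
 top L-R at row 300 [-8, 1, 0, 0, 6, -2, -1, 4, 10, -2, -6, -6, -8, 0, -3, -4, -5, -4, -5, -5] [24, 24, 25, 25, 24, 24, 24, 23, 29, 54, 92, 113, 117, 117, 117, 117, 117, 117, 116, 115] [122, 123, 123, 122, 122, 122, 121, 120, 118, 111, 86, 48, 27, 24, 24, 25, 23, 22]
w7 bottom col275-300 b-r [0, 0, 0, 0, 0, 0, 0, 0, 0, -1, -3, -4, -4, -3, -4, -3, -4, -3, -3, -3, -3, -4]
 top L-R at row 300 [-7, 1, -5, -3, 4, 1, -3, -4, 0, 0, -4, -7, -5, -8, -2, -4, -8, -7, -4, -7] [21, 23, 23, 22, 22, 22, 20, 20, 28, 54, 88, 107, 112, 113, 112, 112, 112, 111, 111, 109] [116, 116, 116, 116, 116, 116, 116, 115, 113, 106, 82, 43, 22, 21, 23, 24, 24, 24]
231 [[5.9, 0.9, 16.6]]
232 [[5.3, 0.9, 16.6]]
233 [[4.6, 0.9, 16.6]]
234 [[4.0, 0.9, 16.6]]
[[-9.4, -25.5, -43.4], [-9.4, 26.9, -43.4], [5.2, -22.9, -43.4], [5.3, 23.9, -43.4]]
[[4.6, -27.0, 16.6], [4.6, 27.6, 16.6]]
```

Call:
{"name": "jog_arm", "arguments": {"deltas": [[[10,7,0,0,0,0,40],[4.5,3.5,0,0,0,0,40],[0,0,0,0,0,0,40]]]}}

```text
clock: 12.65
eef_pos: [0.6254, -0.0178, 0.1013]
tool_rot: [0.689, 0.725, -0.0, 0.0]
ft_force: [0.4, -1.0, -0.8]
grip_width: 0.0506
```

Run:
```python
from h import *
goto((.6258,-.0168,.072),3.36)
```

```text
shift [ 1.   0.5 29.2] turnz -0.4 level [-0.03  0.05 -0.  ] yaw_y 2.96 pos [ 0.6254 -0.0178  0.1013] clk 12.65
```

Call:
{"name": "jog_arm", "arguments": {"deltas": [[[1,0.5,12,0,0,-0.4,40],[0,0,12,0,0,0,40],[0,0,5,0,0,0,40],[0,0,0,0,0,0,40]]]}}

```text
clock: 13.05
eef_pos: [0.6252, -0.0174, 0.0692]
tool_rot: [0.686, 0.727, -0.001, -0.0]
ft_force: [-0.6, 0.4, -1.8]
grip_width: 0.0506
```

Run:
```python
from h import *
goto((.6258,-.0168,.0316),3.36);o=get_obs();print(o['ft_force'],o['grip_width'])
a=camera('wrist');save('w8',a);m=model('wrist',o);j=fitjig(a,m,jig,230)
g=cv2.cvtColor(a,cv2.COLOR_RGB2GRAY)
c=cv2.HoughCircles(cv2.GaussianBlur(g,(0,0),1),cv2.HOUGH_GRADIENT_ALT,1.5,10,param1=80,param2=.7,minRadius=25,maxRadius=110)
for q in c[0]: print(q,ray(m,[q[:2]],.084).round(4),ray(m,[q[:2]],.078).round(4))
```

```text
shift [ 0.6  0.6 37.6] turnz -0.04 level [-0.09  0.06 -0.  ] yaw_y 3.32 pos [ 0.6252 -0.0174  0.0692] clk 13.05
[-0.61124145  0.36178144 -1.83028492] 0.05058852310560195
jig [0.6244 0.0314 0.0651] deg 3.73 76 rms mm 1.17 [31, 0, 0, 46]
[286.5      166.5       37.395687] [[0.6243 0.0337 0.084 ]] [[0.6244 0.0326 0.078 ]]
[100.5      157.5       45.013412] [[0.5372 0.0329 0.084 ]] [[0.5339 0.0317 0.078 ]]
[363.       150.        41.092964] [[0.6592 0.0435 0.084 ]] [[0.6607 0.0428 0.078 ]]
```

View pics/w8.png

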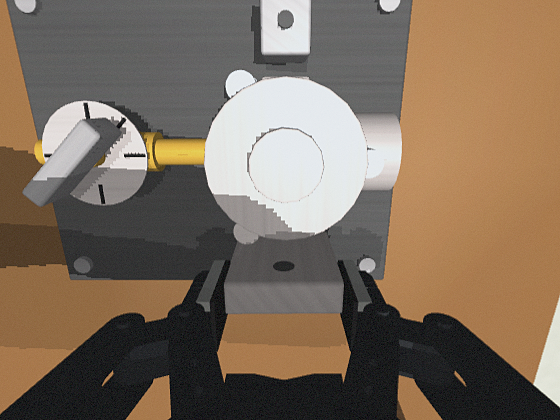

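Spacer and cover line up as intended, and the boss measurement is consistent (y 0.0337). That was the last of my picture views, so I continue by numbers and force, lowering in small steps.

Call:
{"name": "jog_arm", "arguments": {"deltas": [[[0.8,0.7,6,0,0,0,40],[0,0,6,0,0,0,40],[0,0,5,0,0,0,40]]]}}

```text
clock: 13.4
eef_pos: [0.627, -0.0168, 0.0524]
tool_rot: [0.687, 0.727, -0.0, 0.001]
ft_force: [0.1, -0.9, -0.9]
grip_width: 0.0506
```

Run:
```python
from h import *
goto((.6259,-.0166,.0316),3.36);o=get_obs();print(o['ft_force'],o['grip_width'])
```

```text
shift [ 0.3 -1.1 20.8] turnz -0.07 level [0.06 0.08 0.  ] yaw_y 3.29 pos [ 0.627  -0.0168  0.0524] clk 13.4
[ 0.06919966 -0.85187625 -0.92730027] 0.050562876654614564
```

Call:
{"name": "jog_arm", "arguments": {"deltas": [[[0,-1,6,0,0,0,40],[0,0,6,0,0,0,40],[0,0,2,0,0,0,40]]]}}

```text
clock: 13.7
eef_pos: [0.6254, -0.0169, 0.0365]
tool_rot: [0.686, 0.727, -0.0, 0.0]
ft_force: [-0.6, 0.4, -1.2]
grip_width: 0.0507
```

Call:
{"name": "jog_arm", "arguments": {"deltas": [[[1,0,0,0,0,0,40]]]}}

```text
clock: 13.8
eef_pos: [0.6251, -0.016, 0.036]
tool_rot: [0.687, 0.727, -0.001, 0.0]
ft_force: [-0.2, 0.2, -0.7]
grip_width: 0.0508
```

Call:
{"name": "jog_arm", "arguments": {"deltas": [[[1,0,0,0,0,0,40]]]}}

```text
clock: 13.9
eef_pos: [0.625, -0.0159, 0.036]
tool_rot: [0.687, 0.727, -0.001, 0.001]
ft_force: [0.1, -3.6, -0.3]
grip_width: 0.0506
```

Call:
{"name": "jog_arm", "arguments": {"deltas": [[[1,0,0,0,0,0,40]]]}}

```text
clock: 14.0
eef_pos: [0.625, -0.0159, 0.0361]
tool_rot: [0.687, 0.727, -0.002, 0.002]
ft_force: [0.5, -4.6, -2.4]
grip_width: 0.0504
```

Call:
{"name": "jog_arm", "arguments": {"deltas": [[[-2,0,0,0,0,0,40],[-2,0,0,0,0,0,40]]]}}

```text
clock: 14.2
eef_pos: [0.6256, -0.019, 0.0365]
tool_rot: [0.687, 0.727, -0.001, 0.001]
ft_force: [0.8, -0.5, -1.4]
grip_width: 0.0503
```

Call:
{"name": "jog_arm", "arguments": {"deltas": [[[-1,0,0,0,0,0,40]]]}}

```text
clock: 14.3
eef_pos: [0.6259, -0.0198, 0.0368]
tool_rot: [0.687, 0.727, -0.001, 0.001]
ft_force: [0.0, 1.3, -1.8]
grip_width: 0.0507
```

Call:
{"name": "jog_arm", "arguments": {"deltas": [[[-1,0,0,0,0,0,40]]]}}

```text
clock: 14.4
eef_pos: [0.6261, -0.0205, 0.037]
tool_rot: [0.687, 0.727, -0.0, 0.001]
ft_force: [0.0, -0.2, -1.5]
grip_width: 0.0508
```

Call:
{"name": "jog_arm", "arguments": {"deltas": [[[-1,0,0,0,0,0,40]]]}}

```text
clock: 14.5
eef_pos: [0.6262, -0.021, 0.0371]
tool_rot: [0.687, 0.727, 0.0, 0.001]
ft_force: [0.7, 2.5, -1.1]
grip_width: 0.0508
```

Cheek touched at y −0.0158 and stop at −0.0209, a play of 5.1 mm, which matches the 5 mm expected. The centre is therefore −0.0184.

Call:
{"name": "jog_arm", "arguments": {"deltas": [[[2.6,0,0,0,0,0,40],[0,0,2,0,0,0,40]]]}}

```text
clock: 14.7
eef_pos: [0.6264, -0.0182, 0.0354]
tool_rot: [0.687, 0.727, 0.001, 0.001]
ft_force: [0.3, 0.2, -1.2]
grip_width: 0.0505
```

Run:
```python
from h import *
goto((.6261,-.0184,.0316),3.33);o=get_obs();print(o['ft_force'],o['grip_width'])
```

```text
shift [-0.1 -0.3  3.8] turnz -0.04 level [0.12 0.04 0.  ] yaw_y 3.29 pos [ 0.6264 -0.0182  0.0354] clk 14.7
[ 0.34438481  0.15599719 -1.24889284] 0.05052186534258578
```

Call:
{"name": "jog_arm", "arguments": {"deltas": [[[0,0,2,0,0,0,40]]]}}

```text
clock: 14.8
eef_pos: [0.6264, -0.0182, 0.0333]
tool_rot: [0.686, 0.727, 0.0, 0.001]
ft_force: [-0.1, 0.8, -1.0]
grip_width: 0.0508
```

Call:
{"name": "jog_arm", "arguments": {"deltas": [[[0,0,1,0,0,0,40]]]}}

```text
clock: 14.9
eef_pos: [0.6263, -0.0181, 0.032]
tool_rot: [0.686, 0.727, 0.0, 0.001]
ft_force: [0.8, -0.4, -1.7]
grip_width: 0.0508
```

Call:
{"name": "jog_arm", "arguments": {"deltas": [[[0,0,1,0,0,0,40]]]}}

```text
clock: 15.0
eef_pos: [0.6262, -0.0182, 0.0308]
tool_rot: [0.686, 0.727, 0.0, 0.001]
ft_force: [0.5, 0.1, -1.7]
grip_width: 0.0506
```

Call:
{"name": "jog_arm", "arguments": {"deltas": [[[0,0,1,0,0,0,40]]]}}

```text
clock: 15.1
eef_pos: [0.6262, -0.0182, 0.0302]
tool_rot: [0.686, 0.727, 0.0, 0.001]
ft_force: [-3.1, -0.0, 6.0]
grip_width: 0.0509
```

Call:
{"name": "jog_arm", "arguments": {"deltas": [[[0,0,0,0,0,0,51],[0,0,0,0,0,0,56],[0,0,0,0,0,0,62],[0,0,0,0,0,0,66],[0,0,-5,0,0,0,66]]]}}

```text
clock: 15.6
eef_pos: [0.6263, -0.0184, 0.0352]
tool_rot: [0.686, 0.727, 0.0, 0.001]
ft_force: [-0.6, -0.6, -0.4]
grip_width: 0.0658
```

Call:
{"name": "jog_arm", "arguments": {"deltas": [[[0,0,-25,0,0,0,66],[0,0,-40,0,0,0,66],[0,0,-40,0,0,0,66],[0,0,-10,0,0,0,66],[0,0,0,0,0,0,66]]]}}

```text
clock: 16.1
eef_pos: [0.6256, -0.0182, 0.1548]
tool_rot: [0.686, 0.727, -0.0, 0.001]
ft_force: [0.4, 0.5, 0.6]
grip_width: 0.0663
```

Run:
```python
from h import *
o=get_obs();print(o['ft_force']);a=camera('wrist');m=model('wrist',o);save('w9',a)
g=cv2.cvtColor(a,cv2.COLOR_RGB2GRAY)
c=cv2.HoughCircles(cv2.GaussianBlur(g,(0,0),1),cv2.HOUGH_GRADIENT_ALT,1.5,10,param1=80,param2=.7,minRadius=15,maxRadius=110)
for q in c[0]: print(q,ray(m,[q[:2]],.084).round(4))
for r in masks_of('spacer','wrist'): print('sp',r['conf'],np.round(r['at']),r['pixels'].sum(),cv2.boundingRect(r['pixels'].astype(np.uint8)))
# jig in this view's frame, predicted spacer top quad at centre of gap
j=(.624,.0334,.058)
for z in (.075,): print(proj(m,J(j,[(-.026,-.0445,z),(.026,-.0445,z),(.026,-.0605,z),(-.026,-.0605,z)])).round(1).tolist())
print('stop',proj(m,J(j,[(-.013,-.063,.05),(.013,-.073,.05)])).round(1).tolist())
s=a.astype(int);c0=int(proj(m,J(j,[(0,-.0525,.075)]))[0,0])
print(c0,g[180:300:2,c0-14:c0-8].mean(1).round().astype(int).tolist())
```

```text
[0.40251048 0.53189097 0.61055234]
[286.5      142.5       58.486214] [[0.6253 0.0345 0.084 ]]
[148.5     136.5      38.80856] [[0.5265 0.0331 0.084 ]]
[286.5      142.5       24.576403] [[0.6253 0.0345 0.084 ]]
sp 0.68 [287. 206.] 1553 (252, 188, 65, 31)
sp 0.61 [134. 411.] 711 (108, 401, 46, 19)
[[251.5, 199.8], [317.5, 199.8], [316.8, 218.9], [252.2, 218.9]]
stop [[269.6, 212.0], [299.0, 222.7]]
284 [232, 232, 232, 232, 232, 212, 181, 93, 88, 86, 114, 155, 157, 155, 135, 126, 119, 120, 121, 103, 96, 119, 89, 93, 92, 89, 91, 92, 122, 130, 130, 130, 128, 129, 128, 128, 128, 127, 126, 126, 125, 126, 125, 125, 124, 124, 126, 124, 123, 123, 124, 121, 122, 122, 120, 122, 120, 123, 121, 121]
```

The spacer top face is seen at cols 252–317, rows ~200.5–218, against a prediction of 251.5–317.5 and 199.8–218.9 for central and fully down. Next is the cover.

Call:
{"name": "jog_arm", "arguments": {"deltas": [[[20,0,0,0,0,0,0],[20,0,0,0,0,0,0],[11,0,0,0,0,0,0],[0,0,10,0,0,0,0],[0,0,0,0,0,0,0]]]}}

```text
clock: 16.7
eef_pos: [0.6164, 0.0329, 0.1327]
tool_rot: [0.687, 0.727, -0.007, -0.005]
ft_force: [-0.4, -1.0, -1.1]
grip_width: -0.0003
```

Run:
```python
from h import *
goto((.6245,.0335,.07),3.3);print(get_obs()['grip_width'],get_obs()['ft_force'])
```

```text
shift [ 0.2  9.2 62.5] turnz -0.09 level [-1.01  0.09 -0.  ] yaw_y 3.21 pos [0.6164 0.0329 0.1327] clk 16.7
-0.00030320092833994506 [-0.35366632 -1.00249331 -1.14613518]
```

Call:
{"name": "jog_arm", "arguments": {"deltas": [[[0,8,0,-1,0,0,0],[0,0,20,0,0,0,0],[0,0,20,0,0,0,0],[0,0,12,0,0,0,0],[0,0,0,0,0,0,0]]]}}

```text
clock: 17.2
eef_pos: [0.6265, 0.0297, 0.0775]
tool_rot: [0.689, 0.725, 0.0, 0.002]
ft_force: [-0.4, 0.1, -0.5]
grip_width: -0.0
```

Run:
```python
from h import *
goto((.6245,.0335,.062),3.3);print(get_obs()['grip_width'],get_obs()['ft_force'])
```

```text
shift [ 4.  -1.8 15.5] turnz -0.32 level [0.18 0.16 0.  ] yaw_y 2.98 pos [0.6265 0.0297 0.0775] clk 17.2
-7.957992203448698e-06 [-0.38280197  0.11285873 -0.51440245]
```

Call:
{"name": "jog_arm", "arguments": {"deltas": [[[4,-2,6,0,0,-0.3,0],[0,0,6,0,0,0,0]]]}}

```text
clock: 17.4
eef_pos: [0.6257, 0.0331, 0.0665]
tool_rot: [0.687, 0.727, 0.001, 0.003]
ft_force: [0.2, -0.5, -0.1]
grip_width: -0.0002
```

Call:
{"name": "jog_arm", "arguments": {"deltas": [[[0,0,3,0,0,0,0]]]}}

```text
clock: 17.5
eef_pos: [0.6259, 0.0332, 0.0634]
tool_rot: [0.687, 0.727, 0.001, 0.003]
ft_force: [-0.1, -0.9, -0.4]
grip_width: 0.0002
```

Call:
{"name": "jog_arm", "arguments": {"deltas": [[[0,0,3,0,0,0,0]]]}}

```text
clock: 17.6
eef_pos: [0.6263, 0.0332, 0.0608]
tool_rot: [0.687, 0.727, 0.002, 0.004]
ft_force: [-1.7, 0.8, 4.7]
grip_width: 0.0002
```

Call:
{"name": "jog_arm", "arguments": {"deltas": [[[0,0,3,0,0,0,0]]]}}

```text
clock: 17.7
eef_pos: [0.6263, 0.0332, 0.0586]
tool_rot: [0.687, 0.727, 0.002, 0.004]
ft_force: [-2.3, 0.1, 5.2]
grip_width: 0.0002
```

Call:
{"name": "jog_arm", "arguments": {"deltas": [[[0,0,3,0,0,0,0],[0,0,2.5,0,0,0,0]]]}}

```text
clock: 17.9
eef_pos: [0.6264, 0.0332, 0.0551]
tool_rot: [0.687, 0.727, 0.002, 0.004]
ft_force: [-3.5, -1.0, 7.0]
grip_width: -0.0001
```

Call:
{"name": "jog_arm", "arguments": {"deltas": [[[0,0,2,0,0,0,0]]]}}

```text
clock: 18.0
eef_pos: [0.6264, 0.0332, 0.0544]
tool_rot: [0.687, 0.727, 0.003, 0.005]
ft_force: [-3.9, -1.0, 7.6]
grip_width: 0.0001
```

Call:
{"name": "jog_arm", "arguments": {"deltas": [[[0,0,1.5,0,0,0,0]]]}}

```text
clock: 18.1
eef_pos: [0.6264, 0.0332, 0.0544]
tool_rot: [0.687, 0.727, 0.003, 0.005]
ft_force: [-4.3, 0.4, 6.8]
grip_width: -0.0
```

Call:
{"name": "jog_arm", "arguments": {"deltas": [[[0,0,1.5,0,0,0,0]]]}}

```text
clock: 18.2
eef_pos: [0.6264, 0.0332, 0.0544]
tool_rot: [0.687, 0.727, 0.003, 0.005]
ft_force: [-3.6, 0.5, 7.5]
grip_width: -0.0002
```

Call:
{"name": "jog_arm", "arguments": {"deltas": [[[0,0,3,0,0,0,0]]]}}

```text
clock: 18.3
eef_pos: [0.6265, 0.0333, 0.0531]
tool_rot: [0.687, 0.727, 0.004, 0.006]
ft_force: [-4.0, -0.5, 7.4]
grip_width: 0.0002
```

Call:
{"name": "jog_arm", "arguments": {"deltas": [[[0,0,4,0,0,0,0]]]}}

```text
clock: 18.4
eef_pos: [0.6266, 0.0332, 0.0511]
tool_rot: [0.687, 0.727, 0.004, 0.006]
ft_force: [-7.9, -0.5, 27.4]
grip_width: 0.0001
```

Call:
{"name": "jog_arm", "arguments": {"deltas": [[[0,0,4,0,0,0,0]]]}}

```text
clock: 18.5
eef_pos: [0.6267, 0.0333, 0.0511]
tool_rot: [0.687, 0.727, 0.005, 0.007]
ft_force: [-12.0, -0.1, 28.4]
grip_width: -0.0004
```

The hard stop is reached: z 0.0511 after about 10.4 mm of travel, with the force jumping from 7 to 28 N. One last check, then I hand in.

Run:
```python
from h import *
for _ in range(4): a=camera('wrist');o=get_obs();print(np.round(o['ft_force'],1),o['eef_pos'].round(4) if hasattr(o['eef_pos'],'round') else o['eef_pos'])
m=model('wrist',o);save('end',a)
for t in('spacer','tap_grip'):
    for r in masks_of(t,'wrist')[:2]:
        print(t,round(r['conf'],2),np.round(r['at']),r['pixels'].sum())
        if t=='tap_grip':
            c=np.argwhere(r['pixels'])[:,::-1].astype(float);w=ray(m,c,.075)[:,:2];e=np.linalg.svd(w-w.mean(0),full_matrices=False)[2][0];print(np.degrees(np.arctan2(e[1],e[0])))
print(proj(m,J((.624,.0334,.058),[(0,-.0525,.075),(-.11,0,.078)])).round())
o=get_obs();print(np.round(o['ft_force'],1),o['clock'])
job_done()
```

```text
[-8.2 -1.  18.3] [0.6266 0.0332 0.0512]
[-8.6 -0.5 20. ] [0.6267 0.0332 0.0512]
[-8.9 -0.8 18.6] [0.6266 0.0332 0.0512]
[-9.8 -0.6 20. ] [0.6266 0.0333 0.0512]
spacer 0.79 [285. 361.] 265
tap_grip 0.73 [ 58. 265.] 3526
-134.5437226248076
tap_grip 0.25 [274. 120.] 3438
-88.49691517269478
[[278. 358.]
 [ 48. 277.]]
[-8.9  0.1 19.2] 18.8
the job is handed in; nothing more can be done
```

I handed the job in at 18.8 s with all three steps done in the order asked. The system gave no verdict.

- **Tap:** I gripped the handle and turned it clockwise until the jaws read about 45.5°. A view after letting go showed the handle on the half mark, within about 1° of the 45° outline. In the last picture the tap detector gave a direction of −134.5°. That includes the tap body and pipe, so it is only a weak check.
- **Spacer:** I lowered the aluminium spacer into the wide gap on the jig's −y side. I touched the cheek and the thin stop lightly (under about 5 N); the 5.1 mm of play between them matched the expected 5 mm. I centred it, set it on the plate (6 N contact) and let it go. Afterwards its top face appeared within about 1 pixel of where a central, fully seated spacer should be. In the last picture it was mostly hidden, with its visible middle within a few pixels of the prediction.
- **Cover:** I pressed it down about 10.4 mm to its hard stop, where the force jumped from 7 to 28 N. It was still held at a steady 19 N or so when I handed in.

**What went wrong or disagreed:**
- **Finger tips:** the tips sit about 22 mm behind the stated TCP. The first grasp of the handle therefore closed on nothing, and a touch on the handle top (31 N) found the offset.
- **Spacer position in hand:** two camera estimates differed by about 3 mm. I settled the placement by touching the cheek and stop.
- **Picture limit:** I used all 12 views, so the checks after the spacer went in were by numbers only.

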